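# Lay out the gluing board in a violin workshop

### The job

Set up the gluing board in this order: set the loose divided tray on the tray that is fixed to the board, so that its corner pins drop fully home in the sockets, then stand the spool clamp upright in whichever compartment of the stacked tray is nearer the glue warmer. Next stand the glue jar upright on the board midway between the trays and the warmer, and last lay the little brass plane sole down on the board straight behind the jar (on the side away from the robot, square to the row of trays, jar and warmer), leaving a clear gap of about 4 cm to the jar and with the plane's length parallel to that row. Leave the bottle, the gouge and the brush alone.

Things in the scene. Friction and masses are not known exactly. Their poses are not given: they have to be found in the camera images.
- board: Gluing board: thin pale plywood panel fixed on the bench, 200 (x) x 390 (y) x 6 mm. y runs along the row of lower tray and warmer, x points away from the robot; yaw up to 0.2 rad. Origin: on the underside, midway between lower tray and warmer; panel reaches 80 mm to its front, 120 mm to its back. Its top (6 mm above the bench) carries the whole layout.
- lower_tray: Lower tray: open mid-brown wooden tray fixed on the board at one end of the row (left or right), 120 mm from the board's origin. 110 (x) x 120 (y) x 30 mm high, axes parallel to the board's. Origin: centre of its underside, 6 mm above the bench. Corner blocks with four square sockets, 13 mm wide and deep, open at the top, at x = +-43, y = +-48 mm.
- warmer: Glue warmer: a round grey pot with a steel lid and a small black knob, fixed on the board at the other end of the row, its centre 120 mm along the row from the board's origin. 120 mm diameter, 60 mm high to the lid, 74 mm to the top of the knob. Origin: centre of its underside, 6 mm above the bench.
- tray: Loose pale wooden tray, 110 (x) x 120 (y) mm, 250 g. Origin: middle, at its pin tips. 4 tapered pins, 8 mm thick, 10 long, at x +-43, y +-48 mm. Floor z 10-15, walls 6 thick to z 38 mm. Divider (grip here) 10 thick along x through the middle, to z 56; compartments 98 x 49 mm at y +-29.5. Fits either way round. Seated: origin 20 mm above the lower tray's origin, floor top 41 mm above the bench.
- clamp: Spool clamp: two brown wooden discs of 30 mm diameter, 16 mm thick, on a thin steel rod, with a small brass wing nut on top; stands upright, 64 mm high, about 80 g. Origin: centre of its underside, z up. Lower disc z 0 to 16 mm, upper disc z 40 to 56 mm. Wing nut 24 x 4 mm.
- jar: Glue jar: a squat closed amber glass jar with a steel cap, 54 mm diameter, 55 mm high, about 180 g. Origin: centre of its underside, z up.
- plane: Thumb plane: a small brass block plane, 60 (x, its length) x 28 (y) mm, body 20 mm high with a dark wooden knob and a cap up to 32 mm, about 180 g. Origin: centre of its sole (underside), z up.
- bottle: Bystander: amber varnish bottle with a paper label, 48 mm diameter, 110 mm high, loose, standing behind the board. Origin: centre of its underside.
- gouge: Bystander: a gouge with a pale wooden handle, 200 mm long, lying loose on the bench behind the board, lengthwise along its x axis. Origin near the middle of its underside.
- brush: Bystander: a glue brush with a wooden handle, 190 mm long, lying loose on the bench behind the board, lengthwise along its x axis. Origin near the middle of its underside.
Mind the look-alikes: they are no part of the job. What is shaped like the jar but blue or turquoise is not meant.

How it is judged:
On the way, in this order (a step that is already met when the one before it is completed fails the run):
1. the loose tray sits on the lower tray, pins home in the sockets (horizontal distance between tray and lower_tray below 0.005 m and z of tray in the frame of lower_tray between 0.017 and 0.0235 m and angle between the x axis of tray and the x axis of lower_tray, either way round below 0.07 rad and angle between tray's own z axis and vertical below 0.05 rad), for 0.2 s.
2. the spool clamp stands in the stacked tray's compartment nearer the warmer (all of step 1 and z of clamp in the frame of tray between 0.012 and 0.019 m and angle between clamp's own z axis and vertical below 0.1 rad and horizontal distance between clamp and lower_tray below 0.06 m and y of clamp in the frame of board between -0.109 and 0.109 m), for 0.2 s.
3. the glue jar stands on the board midway between trays and warmer (all of step 2 and x of jar in the frame of board between -0.015 and 0.015 m and y of jar in the frame of board between -0.015 and 0.015 m and z of jar in the frame of board between 0.003 and 0.01 m and angle between jar's own z axis and vertical below 0.1 rad), for 0.2 s.
4. the plane lies on the board straight behind the jar (all of step 3 and horizontal distance between plane and jar between 0.064 and 0.098 m and x of plane in the frame of board above 0.05 m and y of plane in the frame of board between -0.02 and 0.02 m and z of plane in the frame of board between 0.003 and 0.01 m and angle between plane's own z axis and vertical below 0.1 rad and angle between the x axis of plane and the y axis of board, either way round below 0.26 rad), for 0.2 s.
At the end, for the whole second after the job is handed in: Released and at rest: tray home (5 mm, 0.07 rad, within 3.5 mm of full depth); clamp upright in the compartment nearer the warmer; jar upright within 15 mm of the middle; plane sole down, 23-57 mm gap behind the jar, within 20 mm of the line behind the middle, 0.26 rad of parallel (all of step 4 and linear speed of each of tray, clamp, jar, plane below 0.02 m/s and contact force between the fingers and tray below 0.1 N and contact force between the fingers and clamp below 0.1 N and contact force between the fingers and jar below 0.1 N and contact force between the fingers and plane below 0.1 N); the robot touches nothing.
It fails at once if the bottle is pushed more than 20 mm or knocked over (distance of bottle from where it was at the start of the episode above 0.02 m or angle between bottle's own z axis and vertical above 0.6 rad).
It fails at once if the gouge is pushed more than 20 mm (distance of gouge from where it was at the start of the episode above 0.02 m).
It fails at once if the brush is pushed more than 20 mm (distance of brush from where it was at the start of the episode above 0.02 m).
It fails at once if the glue jar is tipped more than 45 degrees (angle between jar's own z axis and vertical above 0.79 rad).
It also fails if it takes over 128 s, if anything falls off the work surface, if the arm or the gripper's body presses on something with over 40 N, if the wrist force passes 120 N, or if a joint passes its speed limit or range.

### The arm

A 7-joint arm with a two-finger parallel gripper is mounted at the origin on the work surface. World frame = base frame: x ahead of the robot, y to its left, z up, the work surface at z = 0. Lengths are in m, angles in rad, forces in N, time in s.
With the tool pointing down it reaches from about 0.4 to 0.85 m from the base axis. Payload 10.4 kg.
Tool frame: the origin (TCP) lies at the very end of the fingers, on their centre line; the grasp point (between the pads) lies 19 mm behind it; z points along the fingers, y is the line along which they close (so a half turn about z gives the same grasp; the last joint's range is limited). The gripper opens to 87 mm and grips with 3 to 60 N. Pads are 19 mm wide; open, the fingers measure 117 mm over their backs; the gripper's body (75 mm by 190 mm) begins 51 mm behind the grasp point.
Start: joints at [-1.278, 0.332, -0.065, 1.46, 0.022, 1.35, -0.088], TCP at [0.194, 0.594, 0.223] pointing down, gripper open.
Joint ranges: [-2.6, 2.6], [-0.5, 2.12], [-1.47, 1.34], [0.16, 2.42], [-1.27, 4.41], [0.06, 2.06], [-2.6, 2.6]. Speed limits (rad/s): [2.22, 2.22, 2.79, 2.79, 3.14, 3.14, 3.14].

### API

Orientations are given as [roll, pitch, yaw] about the fixed x, y, z axes, in that order (R = Rz(yaw) Ry(pitch) Rx(roll)).
In Python, from cell import manip, planner, telemetry, optics, ticket gives the robot as it stands. The module is installed in compiled form; this text tells all that it offers. Calls block until the motion is done:
- manip.movep(position, orientation): joint-space move of the TCP to a pose.
- manip.servo_line(position, rotation=None, speed=0.15): straight line of the TCP; rotation=None keeps the orientation; speed is the mean speed in m/s.
- manip.goto_joints(angles): joint-space move.
- manip.move_gripper(opening, grip_force=None): finger opening in m; grip_force is the grip in N (None keeps the last); returns when the fingers have stopped.
- manip.hold(seconds).
- planner.inverse_kinematics(position, orientation): joint angles nearest the present ones, or None.
- telemetry.get_state(): the state.
- optics.get_image(name): name is "scene" or "side" or "wrist"; returns the picture (384x512x3 uint8, red, green, blue); there is no depth.
- optics.camera_model(name): a dict with "intrinsics" (3x3 intrinsics, pixels), "k1" (the pictures are not rectified: a ray, as slopes to the right and down, at radius r is drawn at 1 + k1 r^2 times it, then the intrinsics apply), "rvec" (rotation vector, rad) and "tvec" (3), from world to camera coordinates, as OpenCV has them. Camera axes: x right, y down, z forward; pixel columns grow to the right and rows downward; lengths in m; the calibration is good to about 2 mm. A picture is of the moment at which its call begins: read the wrist's pose just before it. camera_model takes no time and is no camera call; for the wrist camera it gives the pose at the moment of the call.
A pose or a line that the arm cannot do raises manip.MotionError and nothing moves.
- ticket.hand_in(): hands the job in; it is judged then, once.
The state is a dict: "clock": time; "joint_positions": joint angles; "joint_velocities": joint speeds; "joint_efforts": joint torques, N m; "ee_pos": TCP position; "orientation": TCP orientation; "force": force on the tool from outside, world axes, zero at the start; "ft_torque": the same for the moment, N m; "gripper_width": finger opening in m; "finger_force": force on a finger pad.
Only numpy, scipy, OpenCV 4.12 (cv2) and the standard library are available. Lean on these libraries where they do the work, as an engineer would, in place of code of your own. Each camera call takes 0.05 s, during which the arm holds its last target. There are 200 camera calls.

## Working session

There is one attempt and no reset: what is moved stays moved. The work goes in short steps, each a Python script; the robot and the scene stay as the last script left them, time stands still between calls to the robot, and variables do not carry over. Pictures are saved under pics/ and viewed, at most 14 in all, crops included, and the job is handed in when it is done.

```bash
mkdir -p pics; cat > h.py <<'E'
import numpy as np, cv2
from cell import manip, planner, telemetry, optics, ticket
def save(name, f):
    im=optics.get_image(name); cv2.imwrite(f'pics/{f}.png', im[:,:,::-1]); return im
def cam(name):
    m=optics.camera_model(name); return np.array(m['intrinsics'],float), m['k1'], cv2.Rodrigues(np.array(m['rvec'],float))[0], np.array(m['tvec'],float).ravel()
def ray(c,uv):
    K,k1,R,t=c; d=np.linalg.inv(K)@[uv[0],uv[1],1.]; s=d[:2].copy()
    for _ in range(30): s=d[:2]/(1+k1*(s@s))
    return -R.T@t, R.T@np.r_[s,1]
def onz(c,uv,z):
    o,d=ray(c,uv); return (o+d*(z-o[2])/d[2])
def proj(c,P):
    K,k1,R,t=c; p=R@np.asarray(P,float)+t; s=p[:2]/p[2]; s=s*(1+k1*(s@s)); return (K@np.r_[s,1])[:2]
def tri(obs):
    A=np.zeros((3,3));b=np.zeros(3)
    for c,uv in obs:
        o,d=ray(c,uv); d=d/np.linalg.norm(d); M=np.eye(3)-np.outer(d,d); A+=M;b+=M@o
    return np.linalg.solve(A,b)
E
python3 - <<'E'
from h import *
for n in ("scene","side","wrist"): 
    save(n,n+'0'); c=cam(n); print(n,c[0][0,0],c[1],-c[2].T@c[3],c[2][2])
s=telemetry.get_state(); print(s)
a=[cv2.imread(f'pics/{n}0.png') for n in("scene","side")]
E
```

```text
scene 369.358627381497 -0.08355615157732951 [1.07819724 0.62268337 0.67068195] [-0.53848666 -0.5658009  -0.62442089]
side 438.70310864930184 0.03056804156948806 [ 0.37414004 -0.89987963  0.81473627] [ 0.1395348   0.77956826 -0.61057625]
wrist 299.5537746432407 0.01352428511368012 [0.11827033 0.61782652 0.38434151] [ 0.27316566 -0.09128146 -0.95762635]
{'clock': 0.15, 'joint_positions': array([-1.2775788 ,  0.33276311, -0.06470428,  1.460729  ,  0.02159089,
        1.34990939, -0.08848678]), 'joint_velocities': array([-0.00015528, -0.00213813,  0.00145415, -0.0020004 , -0.0013294 ,
        0.00167746, -0.00298349]), 'joint_efforts': array([ 9.29802773e-04, -6.23629761e+01,  2.49230844e-02, -3.90145040e+01,
       -6.12404896e-02,  3.70790390e-02,  1.03408477e-04]), 'ee_pos': array([0.19402557, 0.5938146 , 0.22192324]), 'orientation': array([-3.14047926e+00,  3.66387469e-05,  2.82580693e+00]), 'force': array([ 0.32879954, -0.19487207,  0.51691282]), 'ft_torque': array([ 0.04634823,  0.00874307, -0.02459923]), 'finger_force': 0.0, 'gripper_width': 0.08718054475533521}
```

View pics/scene0.png

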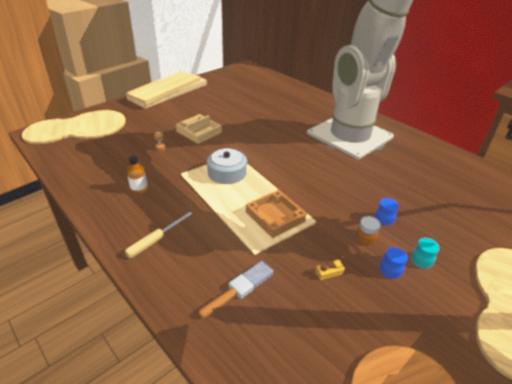

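View pics/side0.png

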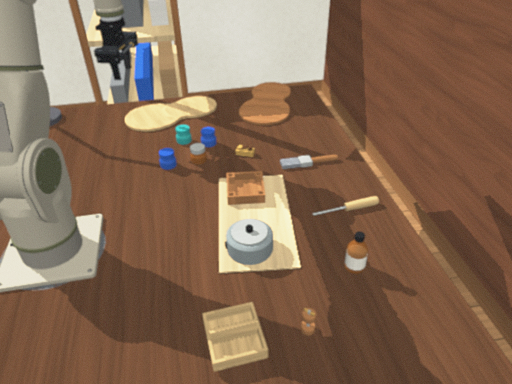

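The scene picture shows the board with the warmer at (227,165) and the lower tray at (277,212). The loose tray is at (199,128), the clamp at (159,140) and the brass plane at (330,270).

Jar-shaped candidates in the scene picture are amber with a grey cap (369,230), blue (387,211), blue (394,263) and turquoise (426,253). Only the amber one with the steel cap fits the description. I'll triangulate and enlarge it.

```bash
python3 - <<'E'
from h import *
S,D=cam("scene"),cam("side")
for n,a,b in [("knob",(227,155),(249,229)),("clamp",(159,133),(309,312)),("jarcap",(370,222),(198,149)),("plane",(329,270),(245,152)),("traydiv",(199,125),(235,331)),("bottle",(133,160),(359,238)),("lowtray",(277,212),(246,187)),("blueA",(387,205),(208,130)),("blueB",(394,255),(167,154)),("turq",(427,246),(183,128))]:
    print(n,tri([(S,a),(D,b)]).round(3))
for uv in [(182,178),(262,252),(313,217)]: print('board',onz(S,uv,.006).round(3))
for uv in [(218,178),(287,175),(298,266),(219,270)]: print('boardside',onz(D,uv,.006).round(3))
for a in [(199,110),(199,143),(177,126),(222,129)]: print(onz(S,a,.038).round(3))
im=cv2.imread('pics/scene0.png'); im2=cv2.imread('pics/side0.png')
a=cv2.resize(im[185:290,300:450],None,fx=4,fy=4,interpolation=2)
cv2.imwrite('pics/jars.png',a)
E
```

```text
knob [ 0.502 -0.099  0.069]
clamp [ 0.578 -0.361  0.058]
jarcap [0.409 0.341 0.049]
plane [0.569 0.35  0.007]
traydiv [ 0.422 -0.357  0.034]
bottle [ 0.742 -0.215  0.098]
lowtray [0.532 0.14  0.02 ]
blueA [0.435 0.365 0.12 ]
blueB [ 0.329  0.421 -0.036]
turq [0.373 0.48  0.051]
board [ 0.622 -0.165  0.006]
board [0.645 0.207 0.006]
board [0.457 0.208 0.006]
boardside [0.461 0.219 0.006]
boardside [0.676 0.189 0.006]
boardside [ 0.607 -0.189  0.006]
boardside [ 0.415 -0.162  0.006]
[ 0.353 -0.446  0.038]
[ 0.494 -0.251  0.038]
[ 0.485 -0.394  0.038]
[ 0.379 -0.275  0.038]
```

View pics/jars.png

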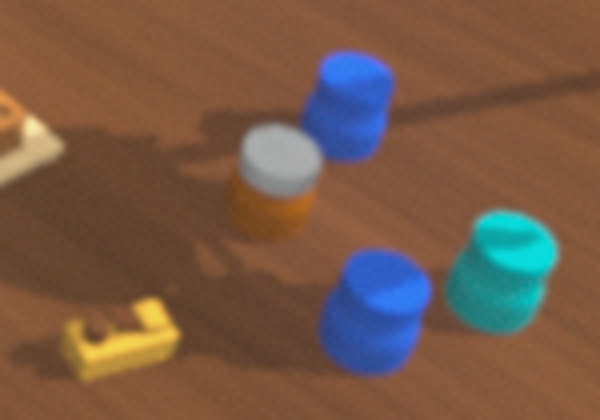

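The crop confirms the amber jar with a grey cap at (275,180), next to the two blue and one turquoise look-alikes. Next are wrist views from above.

```bash
cat >> h.py <<'E'
import pickle
def look(f):
    c=cam("wrist"); im=save("wrist",f); pickle.dump(c,open(f'pics/{f}.pkl','wb')); return im,c
def lc(f): return pickle.load(open(f'pics/{f}.pkl','rb'))
E
python3 - <<'E'
from h import *
L=[]
for f,x,y,z in [("wJ",.42,.34,.22),("wP",.56,.34,.22),("wL",.52,.13,.2),("wW",.50,-.09,.25),("wT",.43,-.355,.2),("wC",.57,-.36,.22)]:
    for yaw in (3.1,2.8,-2.8):
        try: manip.movep([x,y,z],[np.pi,0,yaw]); break
        except manip.MotionError as e: print(f,yaw,e)
    manip.hold(.2); im,c=look(f); s=telemetry.get_state(); print(f,s['clock'],s['ee_pos'].round(4),s['orientation'].round(3),s['joint_positions'].round(2))
    L.append(im[:,:,::-1])
cv2.imwrite('pics/m1.png',np.vstack([np.hstack([cv2.resize(L[i],(400,300),interpolation=3) for i in r]) for r in((0,1),(2,5))]))
E
```

```text
wJ 1.6833 [0.4195 0.3408 0.2199] [-3.142 -0.     3.101] [-0.84  0.15  0.08  1.7  -0.01  1.3   0.77]
wP 2.55 [0.5591 0.3407 0.2205] [3.141 0.    3.101] [-0.73  0.4   0.16  1.39 -0.06  1.36  0.96]
wL 3.6667 [0.5202 0.1313 0.1999] [-3.141 -0.     3.102] [-0.55  0.15  0.24  1.74 -0.04  1.26  1.23]
wW 4.825 [ 0.5002 -0.0887  0.2496] [-3.142e+00 -1.000e-03  3.102e+00] [-0.32  0.05  0.42  1.74 -0.02  1.36  1.64]
wT 6.15 [ 0.4308 -0.3541  0.2001] [3.141 0.    3.102] [-0.    0.22  0.7   1.71 -0.15  1.27  2.27]
wC 7.025 [ 0.5693 -0.3604  0.2205] [3.141e+00 1.000e-03 3.099e+00] [ 0.04  0.5   0.67  1.35 -0.31  1.39  2.23]
```

View pics/m1.png

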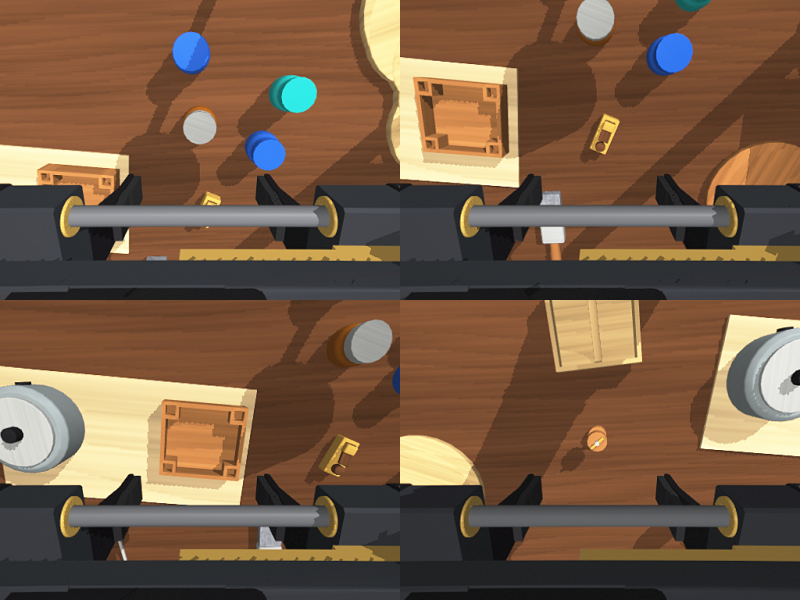

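View pics/wT.png

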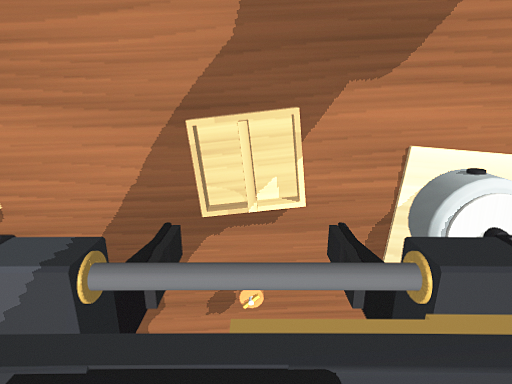

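View pics/wL.png

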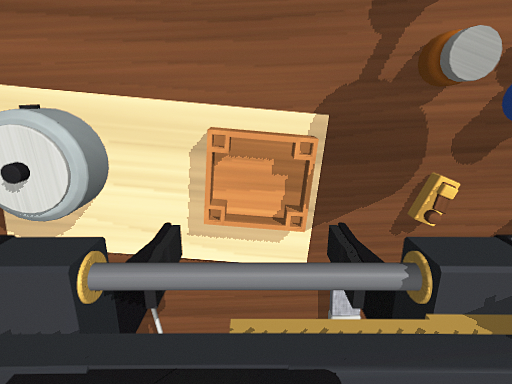

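wT shows the loose tray's rim corners near (186,121), (299,108), (306,207) and (203,217), with the divider about x=247. wL shows the lower tray near (208,128) to (305,231), the jar at (470,53) and the plane at (435,200). I'll enlarge both trays for precise corners.

```bash
python3 - <<'E'
import cv2,numpy as np
a=cv2.imread('pics/wT.png')[98:228,180:312]; b=cv2.imread('pics/wL.png')[115:245,195:327]
f=lambda i:cv2.resize(i,None,fx=3,fy=3,interpolation=cv2.INTER_CUBIC)
cv2.imwrite('pics/z1.png',np.hstack([f(a),f(b)]))
E
```

```text
(no output)
```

View pics/z1.png

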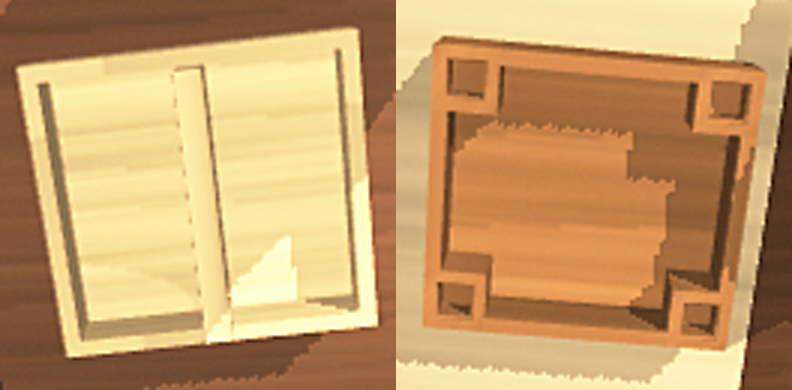

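```bash
cat >> h.py <<'E'
from scipy.optimize import least_squares
def fit(c,pts,uvs,z,p0):
    def res(p,full=False):
        x,y,a=p; R=np.array([[np.cos(a),-np.sin(a)],[np.sin(a),np.cos(a)]])
        return np.concatenate([proj(c,np.r_[R@q+[x,y],z])-u for q,u in zip(np.array(pts),np.array(uvs))])
    s=least_squares(res,p0); return s.x,res(s.x)
E
python3 - <<'E'
from h import *
g=lambda X,Y,x0,u0,v0:(u0+(X-x0+.5)/3-.5,v0+(Y+.5)/3-.5)
cL=lc('wL');uv=[g(x,y,396,195,115) for x,y in[(468,76),(730,100),(460,298),(697,317)]]
print('lower',*[v.round(4) for v in fit(cL,[(-.043,-.048),(-.043,.048),(.043,-.048),(.043,.048)],uv,.036,[.53,.14,0])])
cT=lc('wT');uv=[g(x,y,0,180,98) for x,y in[(17,67),(358,28),(67,357),(378,325)]]
for z in(.038,): print('tray',*[v.round(4) for v in fit(cT,[(-.055,-.06),(-.055,.06),(.055,-.06),(.055,.06)],uv,z,[.42,-.35,0])])
uv=[g(x,y,0,180,98) for x,y in[(173,69),(203,68),(204,343),(231,340)]]
print([onz(cT,u,.056).round(4) for u in uv])
cW=lc('wW'); 
# knob/jar/plane from wL etc
print('knob',onz(cL,(14,173),.080).round(4))
print('jar',onz(cL,(471,53),.055).round(4), onz(lc('wJ'),(200*1.28,127*1.28),.055).round(4), onz(lc('wP'),(195*1.28,19*1.28),.055).round(4))
print('planeP',onz(lc('wP'),(205*1.28,133*1.28),.02).round(4))
print('clamp',onz(lc('wC'),(196*1.28,139*1.28),.060).round(4))
for p in [(191,52),(297,94),(268,154)]: print('blue',onz(lc('wJ'),(p[0]*1.28,p[1]*1.28),.055).round(3))
E
```

```text
lower [ 0.5289  0.1355 -0.1272] [-0.2535  0.0151  0.4087 -0.2453 -1.4905  0.022   1.3344  0.397 ]
tray [ 0.4192 -0.3613  0.0707] [ 0.0935  0.0562 -0.0171  0.0513  0.1659 -0.0481 -0.247  -0.1116]
[array([ 0.3702, -0.3693,  0.056 ]), array([ 0.3703, -0.3593,  0.056 ]), array([ 0.4678, -0.3635,  0.056 ]), array([ 0.467 , -0.3537,  0.056 ])]
knob [ 0.4988 -0.0993  0.08  ]
jar [0.4071 0.3374 0.055 ] [0.4058 0.3423 0.055 ] [0.4085 0.3414 0.055 ]
planeP [0.5627 0.3498 0.02  ]
clamp [ 0.5719 -0.3655  0.06  ]
blue [0.307 0.335 0.055]
blue [0.366 0.476 0.055]
blue [0.45  0.441 0.055]
```

```bash
python3 - <<'E'
from h import *
manip.movep([.575,.135,.18],[np.pi,0,np.pi-.127]); manip.hold(.3)
im,c=look('wL2'); pts=[(a,b) for a in(-.055,.055) for b in(-.06,.06)]
R=lambda a:np.array([[np.cos(a),-np.sin(a)],[np.sin(a),np.cos(a)]])
u=np.array([proj(c,np.r_[R(-.1272)@q+[.5289,.1355],.036]) for q in pts]); print(u.round(1)); x0,y0=(u.min(0)-12).astype(int)
x0=max(x0,0);y0=max(y0,0)
b=im[y0:y0+150,x0:x0+150,::-1]; print('crop',x0,y0)
a=cv2.imread('pics/wP.png')[130:210,225:305]
cv2.imwrite('pics/z2.png',np.hstack([cv2.resize(b,(600,600),interpolation=2) if b.shape[0]==b.shape[1] else cv2.copyMakeBorder(cv2.resize(b,None,fx=4,fy=4,interpolation=2),0,600-4*b.shape[0],0,600-4*b.shape[1],0),cv2.copyMakeBorder(cv2.resize(a,(200,200),interpolation=2),0,400,0,0,0)]))
E
```

```text
[[187.5  76.8]
 [313.   76.7]
 [194.4 187.3]
 [307.2 187.2]]
crop 175 64
```

View pics/z2.png

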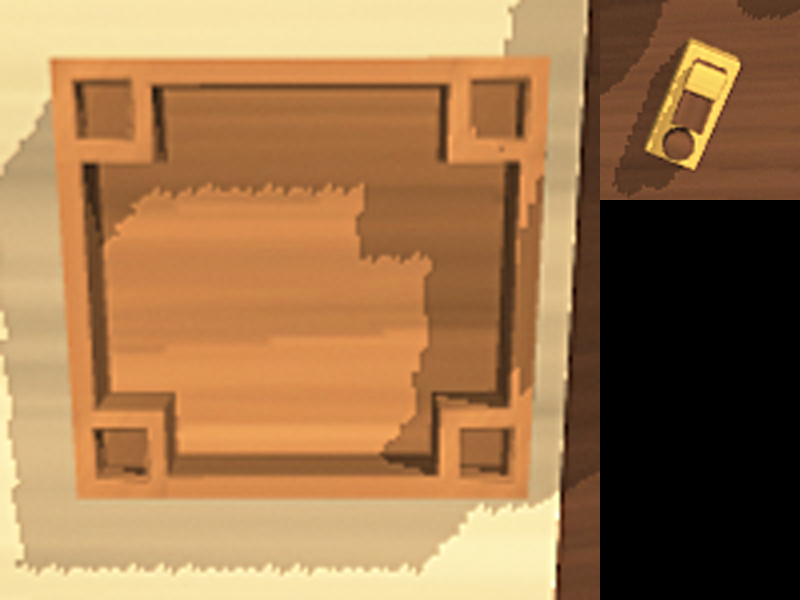

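The crop shows the lower tray's rim corners cleanly at zoomed (52,59), (549,59), (528,497) and (78,497). The plane is at the right, with its length tilted and the knob end lower left.

```bash
python3 - <<'E'
from h import *
c=lc('wL2'); uv=[(175+(x+.5)/4-.5,64+(y+.5)/4-.5) for x,y in[(52,59),(549,59),(78,497),(528,497)]]
print('lower',*[v.round(4) for v in fit(c,[(-.055,-.06),(-.055,.06),(.055,-.06),(.055,.06)],uv,.036,[.53,.14,-.12])])
c=lc('wP'); uv=[(225+x/2.5-.3,130+y/2.5-.3) for x,y in[(92,40),(140,61),(46,148),(94,169)]]
for z in (.02,.032): print('plane',*[v.round(4) for v in fit(c,[(-.03,-.014),(-.03,.014),(.03,-.014),(.03,.014)],uv,z,[.56,.35,-.4])])
def ik(n,p,yaw):
    for y in yaw:
        q=planner.inverse_kinematics(p,[np.pi,0,y]); print(n,round(y,2),None if q is None else np.round(q,2))
ik('tray',[.42,-.361,.025],[np.pi+.0707,.0707])
ik('low',[.529,.1355,.05],[np.pi-.127,-.127])
ik('clamp',[.572,-.3655,.033],[1.444,-1.698])
ik('clampplace',[.529,.106,.07],[1.444,-1.698])
ik('jarplace',[.515,.02,.05],[1.444,-1.698])
E
```

```text
lower [ 0.53    0.1349 -0.1275] [-0.4772 -0.2525  0.5592 -0.3505 -0.1135  0.4455  0.0218  0.3845]
plane [ 0.5649  0.3489 -0.4338] [-0.753  -0.3582  1.1875  0.0412 -0.8205  0.3577  0.38    0.0316]
plane [ 0.5622  0.3487 -0.4333] [-0.8193 -1.2143  1.8615 -0.5129 -1.4794  1.0207  0.4092  0.947 ]
tray 3.21 [ 0.34  0.39  0.34  1.87 -0.16  0.91  2.39]
tray 0.07 [-0.21  0.63  1.07  1.89 -0.65  1.02 -0.35]
low 3.01 [-0.84  0.37  0.6   1.88 -0.25  0.96  1.31]
low -0.13 [-1.24  0.61  1.16  1.9  -0.65  1.07 -1.51]
clamp 1.44 [-0.11  0.8   0.92  1.53 -0.68  1.15  0.82]
clamp -1.7 [-0.21  0.95  1.15  1.54 -0.89  1.25 -2.2 ]
clampplace 1.44 [-1.02  0.39  0.88  1.9  -0.35  1.02 -0.11]
clampplace -1.7 [ 0.28  0.36 -0.66  1.83  0.26  1.03  2.54]
jarplace 1.44 [-0.9   0.37  0.9   1.97 -0.36  0.96  0.05]
jarplace -1.7 [ 0.76  0.48 -1.05  1.89  0.48  1.05  2.53]
```

```bash
cat >> h.py <<'E'
A=-.1275; LT=np.array([.530,.1349]); BX=np.array([np.cos(A),np.sin(A)]); BY=np.array([-np.sin(A),np.cos(A)]); BO=LT-.12*BY
def st(m=''):
    s=telemetry.get_state(); print(m,round(s['clock'],2),'p',s['ee_pos'].round(4),'o',s['orientation'].round(3),'F',s['force'].round(1),'w',round(s['gripper_width'],4),'ff',round(s['finger_force'],1)); return s
E
python3 - <<'E'
from h import *
yaw=np.pi+.0707-2*np.pi; o=[np.pi,0,yaw]; x,y=.4192,-.3613
manip.move_gripper(.05,40)
manip.movep([x,y,.13],o); manip.servo_line([x,y,.026],speed=.1); st('down')
manip.move_gripper(0,40); st('grip')
manip.servo_line([x,y,.15],speed=.1); st('up')
T=LT; o=[np.pi,0,np.pi+A]
manip.movep([T[0],T[1],.15],o); manip.hold(.3); st('over'); look('wH'); save('side','sH')
E
```

```text
down 13.17 p [ 0.4195 -0.3615  0.0265] o [-3.141e+00  1.000e-03 -3.071e+00] F [-0.3 -0.5 -0.4] w 0.0502 ff 0.0
grip 13.93 p [ 0.4192 -0.3613  0.026 ] o [-3.142 -0.    -3.071] F [ 0.1  0.3 -0.7] w 0.0098 ff 40.0
up 15.32 p [ 0.4189 -0.361   0.1494] o [ 3.141e+00 -1.000e-03 -3.071e+00] F [-0.1  0.1 -3.4] w 0.0097 ff 40.0
over 17.46 p [0.5301 0.1345 0.15  ] o [-3.142  0.     3.013] F [-0.2  1.4 -2.8] w 0.0095 ff 40.0
```

View pics/wH.png

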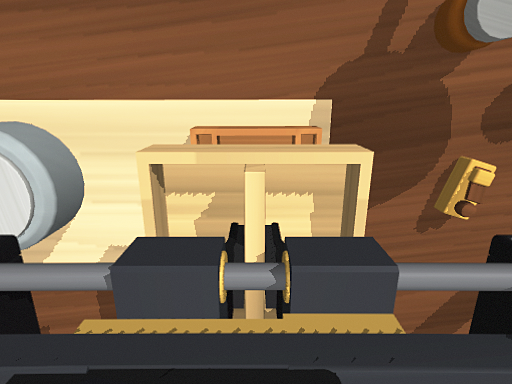

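The tray is held square and centred at columns 138–374, above the lower tray at 191–321. Descending now.

```bash
python3 - <<'E'
from h import *
c=lc('wH')
for b in(-.06,.06):
    q=LT-.055*BX+b*BY; print(proj(c,np.r_[q,.162]).round(1))
manip.servo_line([*LT,.072],speed=.1); f0=st('pre')['force'][2]
for z in np.arange(.069,.050,-.003):
    manip.servo_line([*LT,z],speed=.03); s=st(round(z,3))
    if abs(s['force'][2]-f0)>15: print('contact'); break
E
```

```text
[137.8 151. ]
[376.3 150.7]
pre 18.49 p [0.5305 0.135  0.0726] o [3.141e+00 1.000e-03 3.014e+00] F [ 0.4  0.5 -3.2] w 0.0098 ff 40.0
0.069 18.74 p [0.5301 0.135  0.0692] o [3.141 0.    3.014] F [-0.5  0.3 -3.3] w 0.0099 ff 40.0
0.066 18.99 p [0.5299 0.1349 0.0659] o [-3.141 -0.     3.014] F [ 0.7 -0.1 -3.6] w 0.0094 ff 40.0
0.063 19.24 p [0.5298 0.1349 0.0628] o [-3.141 -0.     3.014] F [ 0.8 -0.2 -3.9] w 0.0095 ff 40.0
0.06 19.49 p [0.5298 0.1349 0.0598] o [-3.141 -0.     3.014] F [ 0.2 -0.  -2.9] w 0.0099 ff 40.0
0.057 19.74 p [0.5299 0.1349 0.0568] o [-3.141 -0.     3.014] F [-0.2 -0.2 -3.6] w 0.0095 ff 40.0
0.054 19.99 p [0.5298 0.1348 0.0538] o [-3.141 -0.     3.014] F [-0.7  0.1 -3.8] w 0.01 ff 40.0
0.051 20.24 p [0.5305 0.135  0.0518] o [3.141e+00 1.000e-03 3.014e+00] F [-3.2 -1.6  6.6] w 0.0094 ff 40.0
```

```bash
python3 - <<'E'
from h import *
manip.move_gripper(.045); manip.servo_line([*LT,.16],speed=.15); st('rel')
P=[onz(lc('wC'),(196*1.28,139*1.28),.061),onz(lc('wT'),(252,299),.061)]; print(P)
x,y=P[0][:2]; o=[np.pi,0,np.pi+A-np.pi/2]
save('side','s1')
manip.movep([x,y,.16],o); manip.servo_line([x,y,.033],speed=.12); st('down')
manip.move_gripper(0,20); st('grip')
manip.servo_line([x,y,.2],speed=.15); st('up')
T=LT-.0295*BY
manip.movep([*T,.2],o); manip.hold(.2); st('over'); look('wH2'); save('scene','sc2'); a=save('side','s2')
a=cv2.imread('pics/s2.png')[100:280,180:330]; b=cv2.imread('pics/sc2.png')[120:255,200:350]
f=lambda i:cv2.resize(i,(400,int(i.shape[0]*400/i.shape[1])),interpolation=2)
a,b=f(a),f(b); h=max(a.shape[0],b.shape[0]); p=lambda i:cv2.copyMakeBorder(i,0,h-i.shape[0],0,0,0)
cv2.imwrite('pics/z3.png',np.hstack([p(a),p(b)]))
E
```

```text
rel 21.99 p [0.5295 0.1348 0.1591] o [-3.141e+00 -1.000e-03  3.014e+00] F [ 0.3 -0.1 -0.3] w 0.0453 ff 0.0
[array([ 0.57163312, -0.36546589,  0.061     ]), array([ 0.57532089, -0.36327379,  0.061     ])]
down 25.07 p [ 0.572  -0.3659  0.0339] o [3.141e+00 1.000e-03 1.443e+00] F [-0.6 -0.1  0.2] w 0.0448 ff 0.0
grip 25.52 p [ 0.5719 -0.3656  0.0333] o [3.141 0.    1.443] F [-0.3  0.1  2.1] w 0.0301 ff 19.6
up 26.78 p [ 0.5714 -0.3651  0.1989] o [-3.140e+00 -1.000e-03  1.443e+00] F [-0.2  0.2 -1.5] w 0.0295 ff 19.7
over 28.71 p [0.5265 0.1048 0.2001] o [3.141 0.    1.442] F [-0.2 -0.3 -0.9] w 0.0298 ff 19.7
```

View pics/z3.png

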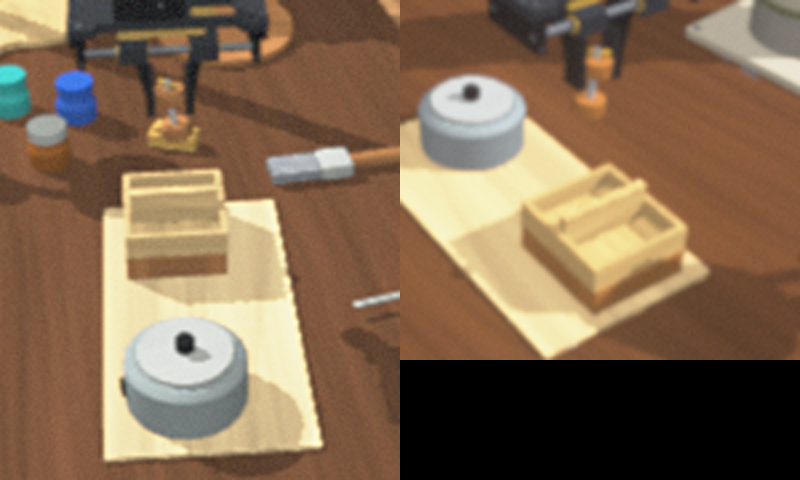

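The tray sits flush on the lower tray, and the clamp hangs upright in the fingers. Lowering it now, then picking up the jar.

```bash
python3 - <<'E'
from h import *
T=LT-.0295*BY; o=[np.pi,0,np.pi+A-np.pi/2]
manip.servo_line([*T,.09],speed=.12); f0=st()['force'][2]
for z in (.082,.078,.076,.075,.074,.073):
    manip.servo_line([*T,z],speed=.03); s=st(z)
    if s['force'][2]-f0>4: break
manip.move_gripper(.05); manip.hold(.2); manip.servo_line([*T,.2],speed=.15); st('rel')
x,y=.407,.341; manip.move_gripper(.087)
manip.movep([x,y,.16],o); manip.servo_line([x,y,.015],speed=.12); st('down')
manip.move_gripper(0,25); st('grip')
manip.servo_line([x,y,.2],speed=.15); st('up')
manip.movep([*BO,.2],o); manip.hold(.2); st('over')
save('side','s3');save('scene','sc3')
a=cv2.imread('pics/s3.png')[70:280,160:335]; b=cv2.imread('pics/sc3.png')[90:240,190:340]
f=lambda i:cv2.resize(i,(400,int(i.shape[0]*400/i.shape[1])),interpolation=2)
a,b=f(a),f(b); h=max(a.shape[0],b.shape[0]); p=lambda i:cv2.copyMakeBorder(i,0,h-i.shape[0],0,0,0)
cv2.imwrite('pics/z4.png',np.hstack([p(a),p(b)]))
E
```

```text
29.93 p [0.5267 0.1057 0.0906] o [ 3.141 -0.     1.443] F [-1.2  0.3 -0.4] w 0.03 ff 19.7
0.082 30.34 p [0.5262 0.1056 0.0819] o [-3.141  0.     1.443] F [-0.2 -0.1 -0.7] w 0.0296 ff 19.7
0.078 30.62 p [0.5261 0.1056 0.0778] o [-3.141  0.     1.443] F [ 0.6 -0.1 -0.5] w 0.0296 ff 19.7
0.076 30.88 p [0.5262 0.1056 0.0759] o [-3.141  0.     1.443] F [-1.1  0.1 -0.6] w 0.03 ff 19.7
0.075 31.12 p [0.5262 0.1056 0.075 ] o [-3.141  0.     1.443] F [-1.  -0.5 -0.3] w 0.03 ff 19.7
0.074 31.38 p [0.5265 0.1056 0.0742] o [ 3.141 -0.     1.443] F [0.6 1.5 2.7] w 0.0297 ff 19.5
0.073 31.62 p [0.5272 0.1056 0.0737] o [ 3.140e+00 -1.000e-03  1.443e+00] F [ 1.6 -0.1  5.9] w 0.0293 ff 19.6
rel 33.51 p [0.5257 0.1057 0.1992] o [-3.14   0.     1.443] F [-0.2  0.4  0.1] w 0.0498 ff 0.0
down 36.81 p [0.4073 0.3413 0.0156] o [ 3.141e+00 -1.000e-03  1.443e+00] F [0.5 0.4 0.8] w 0.0868 ff 0.0
grip 37.49 p [0.4071 0.341  0.0151] o [ 3.142 -0.     1.443] F [-0.2  0.2  1.3] w 0.0527 ff 25.0
up 38.88 p [0.4066 0.3407 0.1993] o [-3.141e+00  1.000e-03  1.443e+00] F [-0.4 -0.4 -2.1] w 0.0528 ff 25.0
over 40.37 p [0.5147 0.0171 0.1999] o [-3.141  0.     1.445] F [ 0.  -0.2 -1.2] w 0.0526 ff 25.0
```

View pics/z4.png

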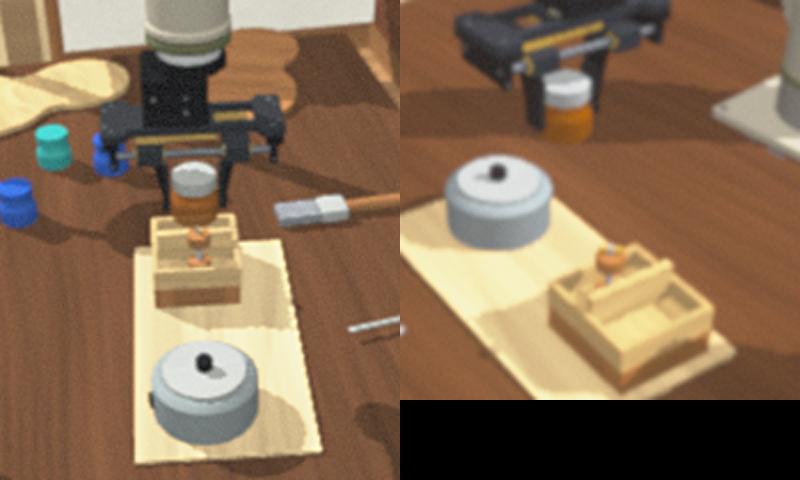

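The clamp stands upright in the warmer-side compartment, and the amber jar is held upright. Placing the jar, then the plane.

```bash
python3 - <<'E'
from h import *
o=[np.pi,0,np.pi+A-np.pi/2]
manip.servo_line([*BO,.035],speed=.12); f0=st()['force'][2]
for z in (.027,.024,.022,.021,.020):
    manip.servo_line([*BO,z],speed=.03); s=st(z)
    if s['force'][2]-f0>4: break
manip.move_gripper(.08); manip.hold(.2); manip.servo_line([*BO,.2],speed=.15); st('rel')
x,y=.564,.349; manip.move_gripper(.05); op=[np.pi,0,np.pi-.434]
manip.movep([x,y,.15],op); manip.servo_line([x,y,.005],speed=.1); st('down')
manip.move_gripper(0,30); st('grip')
manip.servo_line([x,y,.2],speed=.15); st('up')
T=BO+.083*BX
manip.movep([*T,.2],o); manip.hold(.2); st('over')
save('side','s4');save('scene','sc4')
a=cv2.imread('pics/s4.png')[70:280,160:335]; b=cv2.imread('pics/sc4.png')[90:240,190:340]
f=lambda i:cv2.resize(i,(400,int(i.shape[0]*400/i.shape[1])),interpolation=2)
a,b=f(a),f(b); h=max(a.shape[0],b.shape[0]); p=lambda i:cv2.copyMakeBorder(i,0,h-i.shape[0],0,0,0)
cv2.imwrite('pics/z5.png',np.hstack([p(a),p(b)]))
E
```

```text
41.99 p [0.5152 0.016  0.0356] o [ 3.141e+00 -1.000e-03  1.443e+00] F [-0.5  0.4 -1.8] w 0.0526 ff 25.0
0.027 42.41 p [0.5146 0.0158 0.0268] o [-3.141  0.     1.443] F [-0.5  0.1 -2.1] w 0.0526 ff 25.0
0.024 42.66 p [0.5146 0.0158 0.0238] o [-3.141  0.     1.443] F [ 0.   0.2 -1.4] w 0.0525 ff 25.0
0.022 42.91 p [0.5147 0.0159 0.0219] o [-3.141  0.     1.443] F [ 1.4  0.2 -0.9] w 0.0524 ff 25.0
0.021 43.16 p [0.5148 0.0159 0.021 ] o [ 3.141 -0.     1.443] F [-0.1  0.2 -1.6] w 0.0524 ff 25.0
0.02 43.41 p [0.5149 0.0159 0.0208] o [-3.141e+00 -1.000e-03  1.443e+00] F [-5.4  0.3 14.6] w 0.0528 ff 25.0
rel 45.73 p [0.5143 0.0159 0.1993] o [-3.141e+00  1.000e-03  1.443e+00] F [-0.2  0.4 -0.8] w 0.08 ff 0.0
down 49.42 p [0.5643 0.3492 0.0057] o [3.141 0.    2.708] F [-0.4  0.   0.2] w 0.0497 ff 0.0
grip 49.96 p [0.5641 0.3492 0.0052] o [3.141 0.    2.708] F [0.1 0.7 1.5] w 0.0276 ff 30.0
up 51.41 p [0.5635 0.3488 0.199 ] o [-3.140e+00 -1.000e-03  2.708e+00] F [-0.3  0.3 -1.1] w 0.0274 ff 30.0
over 52.91 p [0.5972 0.0066 0.1999] o [-3.141 -0.     1.446] F [ 0.1  0.4 -1.1] w 0.0278 ff 30.0
```

View pics/z5.png

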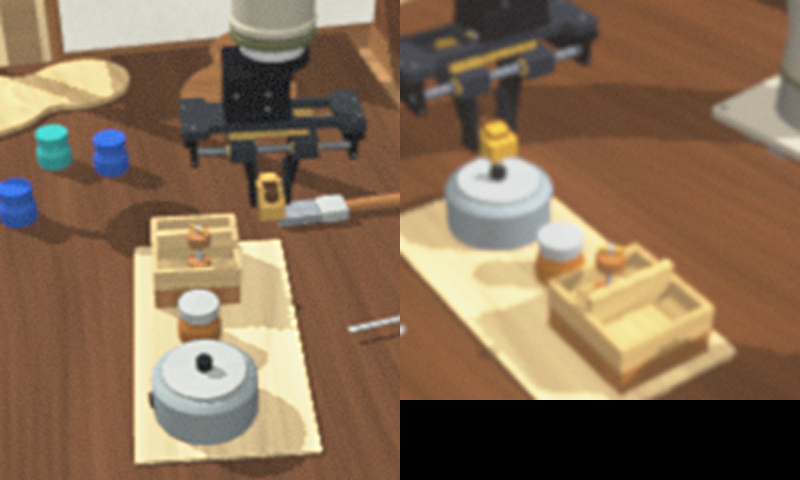

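The jar stands between the tray and the warmer, and the plane is held level with its length along the row. Lowering it now.

```bash
python3 - <<'E'
from h import *
T=BO+.083*BX
manip.servo_line([*T,.025],speed=.12); f0=st()['force'][2]
for z in (.018,.015,.013,.012,.011,.010,.009):
    manip.servo_line([*T,z],speed=.03); s=st(z)
    if s['force'][2]-f0>5: break
manip.move_gripper(.037); manip.hold(.2); manip.servo_line([*T,.2],speed=.12); st('rel')
manip.movep([.62,.02,.3],[np.pi,0,np.pi+A]); manip.hold(.3); look('wE'); save('scene','sc5');save('side','s5')
a=cv2.imread('pics/wE.png')[0:300]; b=cv2.imread('pics/s5.png')[70:280,160:335]
a=cv2.resize(a,(512,300)); b=cv2.resize(b,(250,300),interpolation=2)
cv2.imwrite('pics/z6.png',np.hstack([a,b]))
E
```

```text
54.62 p [0.5976 0.0053 0.0257] o [ 3.141 -0.     1.443] F [-0.1 -0.2 -1.6] w 0.0278 ff 30.0
0.018 55.0 p [0.5969 0.0053 0.0178] o [-3.141  0.     1.443] F [-0.1  1.  -1.9] w 0.0277 ff 30.0
0.015 55.25 p [0.5969 0.0053 0.0148] o [-3.141  0.     1.443] F [ 0.5 -0.2 -2. ] w 0.0276 ff 30.0
0.013 55.5 p [0.597  0.0053 0.0129] o [-3.141  0.     1.443] F [-0.3 -0.2 -1.9] w 0.0275 ff 30.0
0.012 55.75 p [0.597  0.0053 0.012 ] o [-3.142  0.     1.443] F [-0.3  0.1 -2.5] w 0.0279 ff 30.0
0.011 56.0 p [0.5972 0.0053 0.0111] o [ 3.141 -0.     1.443] F [0.2 0.3 0.3] w 0.0278 ff 30.0
0.01 56.25 p [0.5972 0.0053 0.011 ] o [ 3.142e+00 -1.000e-03  1.443e+00] F [-6.   0.5 11.4] w 0.0279 ff 30.0
rel 58.69 p [0.5968 0.0053 0.1994] o [-3.141  0.     1.443] F [-0.   0.5  0.2] w 0.0372 ff 0.0
```

View pics/z6.png

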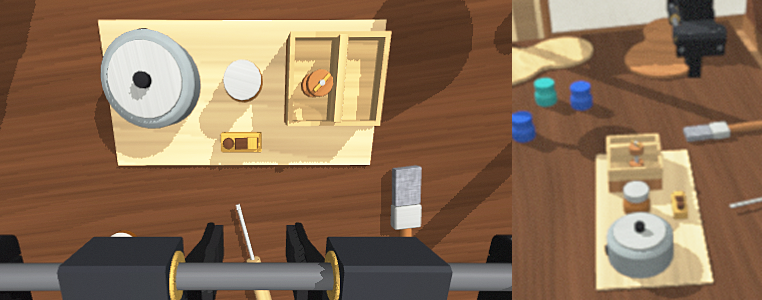

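Everything is in place. The jar is midway at (243,80), the plane lies parallel behind it at (240,142), the clamp is in the warmer-side compartment at (318,83), and the tray is seated. A numeric check first, then I hand in.

```bash
python3 - <<'E'
from h import *
c=lc('wE')
for n,u,z in(("jar",(243,80),.061),("plane",(241,142.5),.026)):
    d=onz(c,u,z)[:2]-BO; print(n,(d@BX).round(4),(d@BY).round(4))
print(ticket.hand_in())
E
```

```text
jar -0.0002 0.0022
plane 0.0827 -0.003
the job is handed in; nothing more can be done
None
```

The job is done and handed in at about 60 s of the 128 s allowed: the tray is seated, the clamp upright in the warmer-side compartment, the jar about 2 mm from the middle, and the plane parallel about 83 mm behind it (centre to centre, roughly a 4 cm gap); no verdict was returned.

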